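Swap the violin maker's planes onto their own rests

TASK

The violin maker's three steel planes each lie on the wrong pale maple rest: change them round so that the shortest plane is on the shortest rest, the middle one on the middle rest and the longest on the longest, each sole down, centred and lengthwise along its rest (either way round). Let one plane wait on the empty cork mat meanwhile; set the planes down rather than dropping them, and never on the bare bench. Do not shift the jar, the spool or the dark-wood block that stand among them.

Things in the scene. Friction and masses are not known exactly. Their poses are not given: they have to be found in the camera images.
- plane_small_mid (a point): the shortest of the three steel bench planes, no knob: 60 mm long (x), 26 mm wide (y), 46 mm high, flat sole with rounded ends, brass lever cap rising between two flat upright side cheeks (34 mm high, 30 mm long, in the middle of its length) by which it can be gripped across its width. The point is its centre, half-way up: 23 mm above its sole; z up.
- plane_middle_mid (a point): the middle-sized of the three steel bench planes, no knob: 96 mm long (x), 32 mm wide (y), 46 mm high, flat sole with rounded ends, brass lever cap rising between two flat upright side cheeks (34 mm high, 40 mm long, in the middle of its length) by which it can be gripped across its width. The point is its centre, half-way up: 23 mm above its sole; z up.
- plane_large_mid (a point): the longest of the three steel bench planes, with a brass knob on the toe (+x) and a low wooden button on the heel: 136 mm long (x), 40 mm wide (y), 46 mm high, flat sole with rounded ends, brass lever cap rising between two flat upright side cheeks (34 mm high, 50 mm long, in the middle of its length) by which it can be gripped across its width. The point is its centre, half-way up: 23 mm above its sole; z up.
- rest_short: fixed flat pale maple rest, the shortest of the three: 84 mm long (x), 72 mm wide (y), 10 mm thick, plain top without rim. Origin at the centre of its underside, on the bench; home of the small plane. At the start a wrong plane lies on it, roughly central and lengthwise.
- rest_middle: fixed flat pale maple rest, the middle of the three: 120 mm long (x), 72 mm wide (y), 10 mm thick, plain top without rim. Origin at the centre of its underside, on the bench; home of the middle plane. At the start a wrong plane lies on it, roughly central and lengthwise.
- rest_long: fixed flat pale maple rest, the longest of the three: 160 mm long (x), 72 mm wide (y), 10 mm thick, plain top without rim. Origin at the centre of its underside, on the bench; home of the large plane. At the start a wrong plane lies on it, roughly central and lengthwise.
- mat: fixed spare cork mat, brown and speckled, 160 mm long (x), 80 mm wide (y), 10 mm thick, empty at the start: the waiting place. Origin at the centre of its underside, on the bench.
- jar_mid (a point): bystander: amber glass varnish jar with dark lid, 52 mm across, 66 mm high; point half-way up. Leave it standing.
- spool_mid (a point): bystander: light-wood spool (two 36 mm discs on a thin stem), standing, 46 mm high; point half-way up.
- block_mid (a point): bystander: loose dark-wood block with a steel band, 30 x 85 x 18 mm, lying flat; point at its centre.
Mind the look-alikes: they are no part of the job. Leave any pink or turquoise look-alike of the part that bears plane_large_mid alone.

How it is judged:
On the way:
1. one of the planes lies on the cork mat, sole down and released (((horizontal distance between plane_small_mid and mat below 0.06 m and linear speed of plane_small below 0.05 m/s and height (world z) of plane_small_mid between 0.029 and 0.037 m and angle between plane_small_mid's own z axis and vertical below 0.15 rad and contact force between plane_small and the fingers below 0.05 N) or (horizontal distance between plane_middle_mid and mat below 0.06 m and linear speed of plane_middle below 0.05 m/s and height (world z) of plane_middle_mid between 0.029 and 0.037 m and angle between plane_middle_mid's own z axis and vertical below 0.15 rad and contact force between plane_middle and the fingers below 0.05 N) or (horizontal distance between plane_large_mid and mat below 0.06 m and linear speed of plane_large below 0.05 m/s and height (world z) of plane_large_mid between 0.029 and 0.037 m and angle between plane_large_mid's own z axis and vertical below 0.15 rad and contact force between plane_large and the fingers below 0.05 N))), for 0.2 s.
At the end, for the whole second after the job is handed in: Each plane lies sole down on the rest of its own length, its centre within 13 mm of the rest's centre both along and across, its length within 0.22 rad of the rest's length (either way round), released and at rest; so the cork mat is empty again (x of plane_small_mid in the frame of rest_short between -0.013 and 0.013 m and y of plane_small_mid in the frame of rest_short between -0.013 and 0.013 m and angle between the x axis of plane_small_mid and the x axis of rest_short, either way round below 0.22 rad and linear speed of each of plane_small, plane_middle, plane_large below 0.02 m/s and angular speed of each of plane_small, plane_middle, plane_large below 0.2 rad/s and height (world z) of plane_small_mid between 0.029 and 0.037 m and angle between each of plane_small_mid, plane_middle_mid, plane_large_mid's own z axis and vertical below 0.15 rad and contact force between each of plane_small, plane_middle, plane_large and the fingers below 0.05 N and x of plane_middle_mid in the frame of rest_middle between -0.013 and 0.013 m and y of plane_middle_mid in the frame of rest_middle between -0.013 and 0.013 m and angle between the x axis of plane_middle_mid and the x axis of rest_middle, either way round below 0.22 rad and height (world z) of plane_middle_mid between 0.029 and 0.037 m and x of plane_large_mid in the frame of rest_long between -0.013 and 0.013 m and y of plane_large_mid in the frame of rest_long between -0.013 and 0.013 m and angle between the x axis of plane_large_mid and the x axis of rest_long, either way round below 0.22 rad and height (world z) of plane_large_mid between 0.029 and 0.037 m); the robot touches nothing.
It fails at once if a plane is set on the bare bench (height (world z) of any of plane_small_mid, plane_middle_mid, plane_large_mid below 0.027 m).
It fails at once if a plane is let fall (by more than about 20 mm) ((contact force between plane_small and anything else below 0.01 N and linear speed of plane_small above 0.6 m/s) or (contact force between plane_middle and anything else below 0.01 N and linear speed of plane_middle above 0.6 m/s) or (contact force between plane_large and anything else below 0.01 N and linear speed of plane_large above 0.6 m/s)).
It fails at once if the jar, the spool or the dark-wood block is shifted by more than 20 mm or knocked over (distance of any of jar_mid, spool_mid, block_mid from where it was at the start of the episode above 0.02 m or angle between any of jar_mid, spool_mid, block_mid's own z axis and vertical above 0.4 rad).
It also fails if it takes over 102 s, if anything falls off the work surface, if the arm or the gripper's body presses on something with over 40 N, if the wrist force passes 120 N, or if a joint passes its speed limit or range.

ROBOT

A 6-joint arm with a two-finger parallel gripper is mounted at the origin on the work surface. World frame = base frame: x ahead of the robot, y to its left, z up, the work surface at z = 0. Lengths are in m, angles in rad, forces in N, time in s.
With the tool pointing down it reaches from about 0.25 to 0.775 m from the base axis. Payload 4 kg.
Tool frame: the origin (TCP) lies between the finger pads; the fingertips stand 19 mm ahead of it and the grasp point (between the pads) is the TCP; z points along the fingers, y is the line along which they close (so a half turn about z gives the same grasp; the last joint's range is limited). The gripper opens to 94 mm and grips with 3 to 60 N. Pads are 16 mm wide; open, the fingers measure 119 mm over their backs; the gripper's body (75 mm by 177 mm) begins 78 mm behind the grasp point.
Start: joints at [1.215, 0.087, 1.371, -0, 1.684, -0.103], TCP at [0.138, 0.533, 0.225] pointing down, gripper open.
Joint ranges: [-3.1, 3.1], [-0.76, 2.03], [0.27, 2.55], [-1.08, 4.22], [0.17, 2.65], [-2.57, 2.57]. Speed limits (rad/s): [2.79, 2.79, 3.14, 3.14, 3.14, 3.14].

INTERFACE

Orientations are given as a unit quaternion [x, y, z, w].
In Python, from station import arm gives the robot as it stands. The module is installed in compiled form; this text tells all that it offers.
- The arm moves only by the tool play_rows, never from a script. Its argument "plan" is a list of rows, each a list of 3 entries, a list of its own where there are three numbers: the closure in counts, from 0 (fully open) to 255 (shut), then the shift along the tool's x, y, z in m, then the turn, a rotation vector about the tool's x, y, z in rad. A call has exactly 5 rows; each row shifts and turns the commanded pose from where the row before left it, along the tool's axes as they then stand; what a row does not reach is not made up. A row lasts 1/8 s, in which the tool goes at most 62.5 mm and 10.7 degrees, less where a joint would pass 70% of its speed; a pose out of reach is approached as far as the arm can. A call is refused whole if a number of a shift passes 0.0625 or a number of a turn 0.188, either way. A call with a gripper value outside its range is refused whole. The fingers move at their own pace and stop on an object; "newtons" is the grip in N (left out, the last holds). Time passes only in rows, so rows that do not move let the fingers close, or fill a call up. It gives the time, the measured TCP pose, the force, the opening and the grip force at its end, in the units of the state.
- arm.read_state(): the state, without advancing time (a new reading comes with each control period).
- arm.camera(name): name is "side" or "top" or "wrist"; returns the picture (384x512x3 uint8, red, green, blue); there is no depth.
- arm.camera_info(name): a dict with "K" (3x3 intrinsics, pixels), "camera_from_world" (4x4, takes a point from world to camera coordinates). Camera axes: x right, y up, looking along -z (the intrinsics and any distortion apply to the point x, -y, -z); pixel columns grow to the right and rows downward; lengths in m; the calibration is good to about 2 mm. A picture is of the moment at which its call begins: read the wrist's pose just before it. camera_info takes no time and is no camera call; for the wrist camera it gives the pose at the moment of the call.
- arm.close_job(): hands the job in; it is judged then, once.
Trained networks look in the newest picture that a camera, given by its name, has taken for a name from the list of things; names that differ only in an ending like _2 or _b are one class to them, and where a whole thing is asked for, a point or a joint stands for the part that bears it (a point fixed in the world has none). Each returns a list of dicts, best first, with "conf" (0 to 1); they miss things now and then, are a little off and sometimes report something else, mostly with a low value. They report only what shows in the picture. A call takes as long as a camera call. They do not tell look-alikes from the thing itself.
- arm.boxes_of(camera, name): "centre" ([column, row] in pixels, amid what is visible of it).
- arm.cut_out(camera, name): "pixels" (384x512 bool, what is visible of it) and "centre" ([column, row] in pixels, amid what is visible of it).
The state is a dict: "time": time; "joint_pos": joint angles; "qd": joint speeds; "joint_efforts": joint torques, N m; "eef_pos": TCP position; "eef_rot": TCP orientation; "contact_force": force on the tool from outside, world axes, zero at the start; "ft_torque": the same for the moment, N m; "finger_gap": finger opening in m; "grasp_force": force on a finger pad.
Only numpy, scipy, OpenCV 4.12 (cv2) and the standard library are available. Lean on these libraries where they do the work, as an engineer would, in place of code of your own. Each camera call takes 0.05 s, during which the arm holds its last target. There are 200 camera calls.

## Working session

There is one attempt and no reset: what is moved stays moved. The work goes in short steps, Python scripts to look and compute and a tool call to move; the robot and the scene stay as the last step left them, time stands still between calls to the robot, and variables do not carry over. Pictures are saved under pics/ and viewed, at most 14 in all, crops included, and the job is handed in when it is done.

Besides the shell and the picture viewer there is one more tool, called after "Call:" in YAML: its name, and indented under it one key for each argument. play_rows: Moves the arm, as the interface text tells. Its arguments: {"type":"object","properties":{"plan":{"type":"array"},"newtons":{"type":"number"}},"required":["plan"]}

```bash
mkdir -p pics; cat > h.py <<'E'
import numpy as np, cv2
from station import arm
def ray(cam,px,z,info=None):
    i=info or arm.camera_info(cam); K=np.array(i["K"]);T=np.array(i["camera_from_world"])
    d=np.linalg.inv(K)@np.array([px[0],px[1],1.]); d=np.array([d[0],-d[1],-d[2]])
    R=T[:3,:3]; c=-R.T@T[:3,3]; w=R.T@d
    return c+w*(z-c[2])/w[2]
def proj(cam,p,info=None):
    i=info or arm.camera_info(cam); K=np.array(i["K"]);T=np.array(i["camera_from_world"])
    q=T[:3,:3]@np.array(p)+T[:3,3]; u=K@np.array([q[0],-q[1],-q[2]]); return u[:2]/u[2]
def save(name,img,s=1):
    cv2.imwrite("pics/"+name,cv2.resize(img[:,:,::-1],None,fx=s,fy=s,interpolation=cv2.INTER_CUBIC))
E
python3 - <<'E'
from h import *
np.set_printoptions(precision=3,suppress=True)
for c in("top","side"):
    im=arm.camera(c); save(c+"0.png",im,1.5)
    i=arm.camera_info(c);print(c,[k for k in i],i["K"],np.array(i["camera_from_world"]))
    if c=="top":
      Z=dict(plane_small_mid=.033,plane_middle_mid=.033,plane_large_mid=.033,rest_short=.01,rest_middle=.01,rest_long=.01,mat=.01,jar_mid=.033,spool_mid=.023,block_mid=.009)
      for n,z in Z.items():
        for r in arm.cut_out(c,n):
            m=r["pixels"].astype(np.uint8); ys,xs=np.nonzero(m)
            rc=cv2.minAreaRect(np.c_[xs,ys].astype(np.float32))
            print(n,round(r["conf"],2),np.round(r["centre"]),ray(c,r["centre"],z),m.sum(),[np.round(a) for a in rc])
s=arm.read_state();print(s)
E
```

```text
top ['K', 'camera_from_world'] [[497.901   0.    252.334]
 [  0.    497.901 195.45 ]
 [  0.      0.      1.   ]] [[ 0.012 -1.    -0.005 -0.03 ]
 [ 0.982  0.01   0.189 -0.427]
 [-0.189 -0.007  0.982 -1.511]
 [ 0.     0.     0.     1.   ]]
plane_small_mid 0.65 [212. 181.] [0.473 0.104 0.033] 175 [array([210., 185.]), array([18., 11.]), np.float64(90.0)]
plane_middle_mid 0.57 [142. 152.] [0.567 0.328 0.033] 276 [array([143., 150.]), array([12., 27.]), np.float64(14.0)]
plane_large_mid 0.92 [353. 190.] [ 0.448 -0.34   0.033] 573 [array([352., 188.]), array([41., 15.]), np.float64(90.0)]
plane_large_mid 0.86 [340. 279.] [ 0.173 -0.292  0.033] 538 [array([340., 277.]), array([44., 14.]), np.float64(28.0)]
plane_large_mid 0.82 [384. 234.] [ 0.311 -0.431  0.033] 516 [array([380., 237.]), array([13., 42.]), np.float64(80.0)]
rest_short 0.49 [153. 154.] [0.568 0.299 0.01 ] 292 [array([147., 151.]), array([23., 26.]), np.float64(13.0)]
rest_middle 0.77 [347. 195.] [ 0.436 -0.324  0.01 ] 382 [array([351., 191.]), array([39., 25.]), np.float64(86.0)]
rest_long 0.75 [212. 189.] [0.452 0.105 0.01 ]
[... 620 characters left out ...]
['K', 'camera_from_world'] [[435.768   0.    260.805]
 [  0.    435.768 189.884]
 [  0.      0.      1.   ]] [[ 0.887 -0.461 -0.008 -0.402]
 [ 0.36   0.683  0.636 -0.159]
 [-0.288 -0.567  0.772 -1.09 ]
 [ 0.     0.     0.     1.   ]]
{'time': 0.6, 'joint_pos': array([ 1.215,  0.087,  1.371,  0.   ,  1.684, -0.103]), 'qd': array([ 0.   , -0.001,  0.001, -0.002,  0.   ,  0.001]), 'joint_efforts': array([ -0.   , -33.978, -30.242,   0.072,   0.024,   0.   ]), 'eef_pos': array([0.138, 0.533, 0.225]), 'eef_rot': array([0.126, 0.992, 0.   , 0.   ]), 'contact_force': array([-0.079, -0.691, -0.581]), 'ft_torque': array([ 0.045, -0.008,  0.004]), 'grasp_force': 0.0, 'finger_gap': 0.09404993685106171}
```

View top.

```bash
python3 - <<'E'
import cv2
im=cv2.imread("pics/top0.png")
cv2.imwrite("pics/top0c.png",cv2.resize(im[120:480,150:630],None,fx=1.66,fy=1.66))
E
```

```text
(no output)
```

View pics/top0c.png

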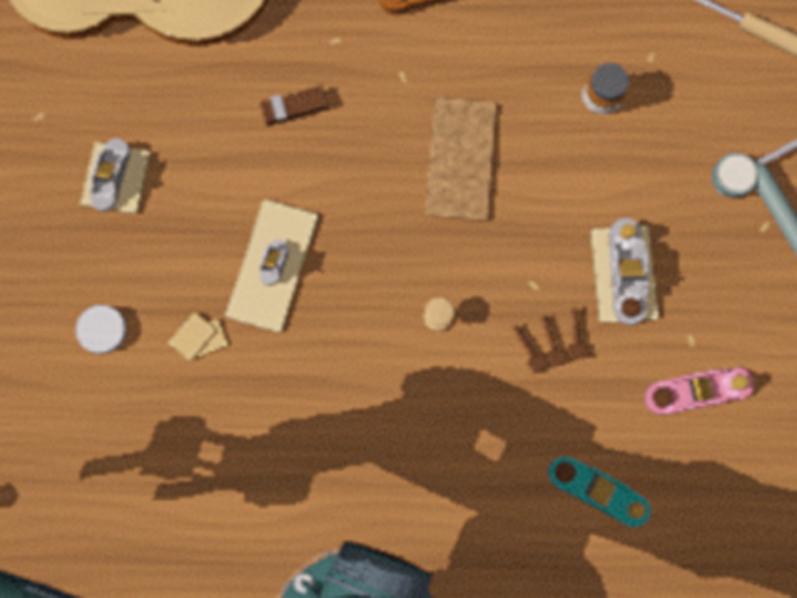

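View pics/side0.png

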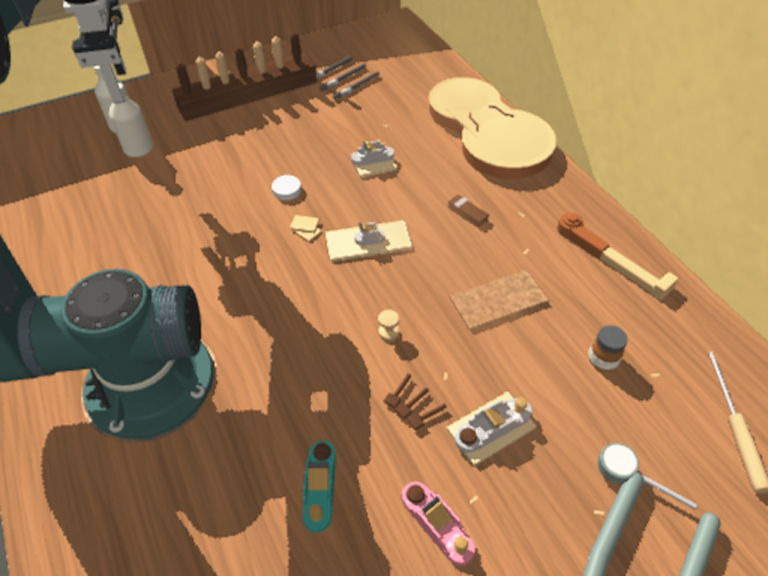

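The three planes are steel: the small one on the long rest at raw top px (212,181), the middle one on the short rest at (142,152), and the large one on the middle rest at (353,190). The things that could be taken for the large plane are pink (384,234) and turquoise (340,279); the steel one is at (353,190). The mat is at (286,142), jar (344,116), spool (273,208) and block (218,122).

Plan: small→mat, large→rest_long, middle→rest_middle, small→rest_short.

```bash
cat >> h.py <<'E'
from scipy.spatial.transform import Rotation as Ro
def tool(): 
    s=arm.read_state(); return s,np.array(s["eef_pos"]),Ro.from_quat(s["eef_rot"])
def rows(path,start=None):
    """path: list of (x,y,z,psi,n): psi = world angle of tool y. prints rows"""
    s,p,R=tool()
    psi=np.arctan2(R.as_matrix()[1,1],R.as_matrix()[0,1])
    if start is not None: p,psi=np.array(start[:3]),start[3]
    for x,y,z,t,n in path:
        if t is None:t=psi
        d=(t-psi+np.pi/2)%np.pi-np.pi/2; dp=(np.array([x,y,z])-p)/n
        for k in range(n):
            c,s_=np.cos(psi),np.sin(psi)
            ty=np.array([c,s_]); tx=np.array([-s_,c])   # tool z down: x = y x z
            print([round(float(dp[:2]@tx),4),round(float(dp[:2]@ty),4),round(float(-dp[2]),4)],round(-d/n,3))
            psi+=d/n
        p=np.array([x,y,z]); print("--")
    print("q1,psi",round(float(np.arctan2(p[1],p[0])),2),round(psi,3),"q6~",round(float(np.arctan2(p[1],p[0])-psi),2))
E
python3 - <<'E'
from h import *
np.set_printoptions(precision=3,suppress=True)
s,p,R=tool();print(R.as_matrix())
i=arm.camera_info("wrist");T=np.array(i["camera_from_world"]);print(i["K"]);c=-T[:3,:3].T@T[:3,3]
print("cam in tool",R.inv().apply(c-p)," view dir in tool",R.inv().apply(-T[2,:3]))
for px in((0,0),(511,0),(511,383),(0,383),(256,192)): print(px,R.inv().apply(ray("wrist",px,0.02)-p))
for px in((209,186),(147,151),(351,191),(285,144)): print(ray("top",px,.01))
rows([(.45,.105,.225,1.27,9)])
E
```

```text
[[-0.968  0.25   0.   ]
 [ 0.25   0.968  0.   ]
 [-0.     0.    -1.   ]]
[[275.406   0.    255.234]
 [  0.    275.406 193.581]
 [  0.      0.      1.   ]]
cam in tool [ 0.069 -0.002 -0.16 ]  view dir in tool [-0.242 -0.001  0.97 ]
(0, 0) [ 0.21  -0.298  0.204]
(511, 0) [0.209 0.295 0.205]
(511, 383) [-0.344  0.419  0.205]
(0, 383) [-0.343 -0.423  0.204]
(256, 192) [-0.02  -0.001  0.205]
[0.462 0.114 0.01 ]
[0.576 0.318 0.01 ]
[ 0.451 -0.338  0.01 ]
[ 0.604 -0.129  0.01 ]
[-0.0455, -0.0373, -0.0001] 0.005
[-0.0457, -0.0371, -0.0001] 0.005
[-0.0459, -0.0368, -0.0001] 0.005
[-0.0461, -0.0366, -0.0001] 0.005
[-0.0463, -0.0363, -0.0001] 0.005
[-0.0465, -0.0361, -0.0001] 0.005
[-0.0467, -0.0358, -0.0001] 0.005
[-0.0469, -0.0356, -0.0001] 0.005
[-0.047, -0.0353, -0.0001] 0.005
--
q1,psi 0.23 1.27 q6~ -1.04
```

Call:
play_rows:
  plan:
    - [0,[-0.0457,-0.037,0],[0,0,0.005]]
    - [0,[-0.0457,-0.037,0],[0,0,0.005]]
    - [0,[-0.046,-0.037,0],[0,0,0.005]]
    - [0,[-0.046,-0.0365,0],[0,0,0.005]]
    - [0,[-0.0463,-0.0363,0],[0,0,0.005]]
  newtons: 30

```text
time: 1.23
eef_pos: [0.3125, 0.2938, 0.2248]
eef_rot: [0.138, 0.99, 0.0, 0.0]
contact_force: [0.9, 0.6, 0.2]
finger_gap: 0.0937
grasp_force: 0.0
```

Call:
play_rows:
  plan:
    - [0,[-0.0465,-0.036,0],[0,0,0.005]]
    - [0,[-0.0467,-0.0358,0],[0,0,0.005]]
    - [0,[-0.047,-0.0355,0],[0,0,0.005]]
    - [0,[-0.047,-0.0353,0],[0,0,0.005]]
    - [0,[0,0,0],[0,0,0]]

```text
time: 1.85
eef_pos: [0.4527, 0.1028, 0.2241]
eef_rot: [0.152, 0.988, -0.0, -0.0]
contact_force: [-0.2, 1.0, -0.1]
finger_gap: 0.0938
grasp_force: 0.0
```

```bash
cat >> h.py <<'E'
def fit(mask,z,info,cam="wrist"):
    """min-area rect of mask's largest contour, projected to plane z: centre, sizes, axis angle"""
    cs,_=cv2.findContours(mask.astype(np.uint8),cv2.RETR_EXTERNAL,cv2.CHAIN_APPROX_NONE)
    c=max(cs,key=cv2.contourArea)[:,0,:]
    w=np.array([ray(cam,p,z,info)[:2] for p in c])*1000
    (cx,cy),(a,b),t=cv2.minAreaRect(w.astype(np.float32))
    if a<b: a,b,t=b,a,t+90
    return np.round([cx/1000,cy/1000,a/1000,b/1000],4),round(float(np.deg2rad((t+90)%180-90)),3)
def look(names,name=None,s=1.5):
    st,p,R=tool(); info=arm.camera_info("wrist"); im=arm.camera("wrist")
    if name: save(name,im,s)
    print("tcp",np.round(p,4),"t",round(st["time"],2),"gap",round(st["finger_gap"],4))
    Z=dict(plane_small_mid=.033,plane_middle_mid=.033,plane_large_mid=.033,rest_short=.01,rest_middle=.01,rest_long=.01,mat=.01,jar_mid=.033,spool_mid=.023,block_mid=.009)
    for n in names:
        for r in arm.cut_out("wrist",n)[:3]:
            m=r["pixels"]; print(n,round(r["conf"],2),np.round(r["centre"]),m.sum(),*fit(m,Z[n],info))
    return im,info
def palefit(im,info,near):
    """pale maple by colour, component containing/near a world xy"""
    hsv=cv2.cvtColor(im,cv2.COLOR_RGB2HSV); 
    return hsv
E
python3 - <<'E'
from h import *
look(["plane_small_mid","plane_middle_mid","rest_long","rest_short","mat"],"w1.png")
E
```

```text
tcp [0.4527 0.1028 0.2241] t 1.85 gap 0.0938
plane_small_mid 0.59 [264. 183.] 828 [0.4607 0.1115 0.0587 0.0274] -0.346
plane_small_mid 0.59 [412. 212.] 1243 [0.5592 0.2854 0.0812 0.0321] -0.229
plane_middle_mid 0.61 [440. 212.] 2158 [0.5717 0.3243 0.0953 0.0539] -0.228
rest_long 0.57 [272. 167.] 4828 [0.4609 0.1141 0.1581 0.0712] -0.273
rest_long 0.46 [ 98. 183.] 1037 [ 0.3966 -0.1099  0.0636  0.0384] -1.426
rest_short 0.95 [411. 211.] 1275 [0.5711 0.2979 0.0862 0.0344] -0.179
mat 0.97 [160. 332.] 1828 [ 0.642  -0.1247  0.0854  0.077 ] 1.266
```

View pics/w1.png

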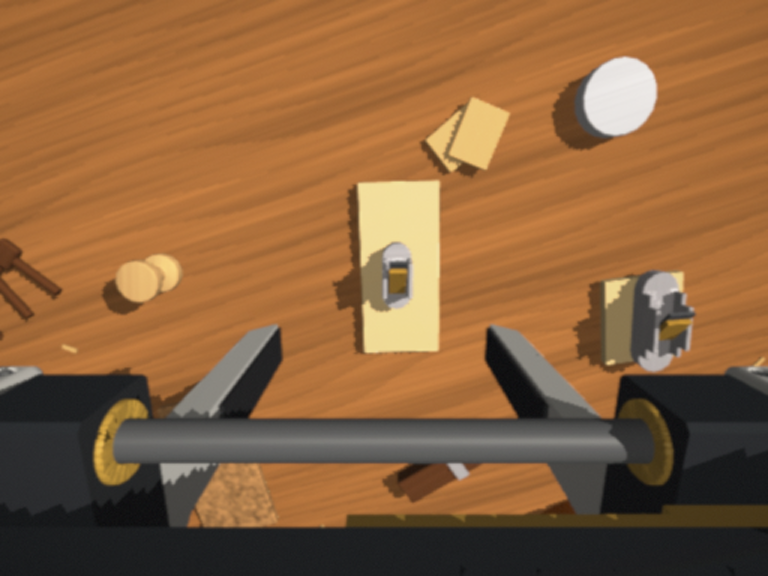

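The picture shows the small steel plane on the long rest at (264,183) raw. The rest measures 158x71 mm, which matches the given 160x72. The middle plane is at right, (440,212).

```bash
python3 - <<'E'
from h import *
rows([(.461,.1115,.075,1.235,4),(.461,.1115,.036,1.235,2)])
E
```

```text
[-0.0022, 0.0018, 0.0374] 0.01
[-0.0022, 0.0018, 0.0374] 0.01
[-0.0022, 0.0019, 0.0374] 0.01
[-0.0021, 0.0019, 0.0374] 0.01
--
[0.0, 0.0, 0.0195] -0.0
[0.0, 0.0, 0.0195] -0.0
--
q1,psi 0.24 1.235 q6~ -1.0
```

Call:
play_rows:
  plan:
    - [0,[-0.0022,0.0018,0.0374],[0,0,0.01]]
    - [0,[-0.0022,0.0018,0.0374],[0,0,0.01]]
    - [0,[-0.0022,0.0019,0.0374],[0,0,0.01]]
    - [0,[-0.0021,0.0019,0.0374],[0,0,0.01]]
    - [0,[0,0,0],[0,0,0]]

```text
time: 2.78
eef_pos: [0.4587, 0.111, 0.072]
eef_rot: [0.167, 0.986, -0.001, -0.003]
contact_force: [-1.1, 0.5, 1.6]
finger_gap: 0.0939
grasp_force: 0.0
```

```bash
python3 - <<'E'
from h import *
look(["plane_small_mid"],"w2.png")
rows([(.461,.1115,.036,None,2)])
E
```

```text
tcp [0.4587 0.111  0.072 ] t 2.77 gap 0.0939
plane_small_mid 0.96 [259. 218.] 2259 [0.4594 0.1114 0.0578 0.0268] -0.319
[0.0005, 0.0001, 0.02] -0.0
[0.0005, 0.0001, 0.02] -0.0
--
q1,psi 0.24 1.235 q6~ -1.0
```

View pics/w2.png

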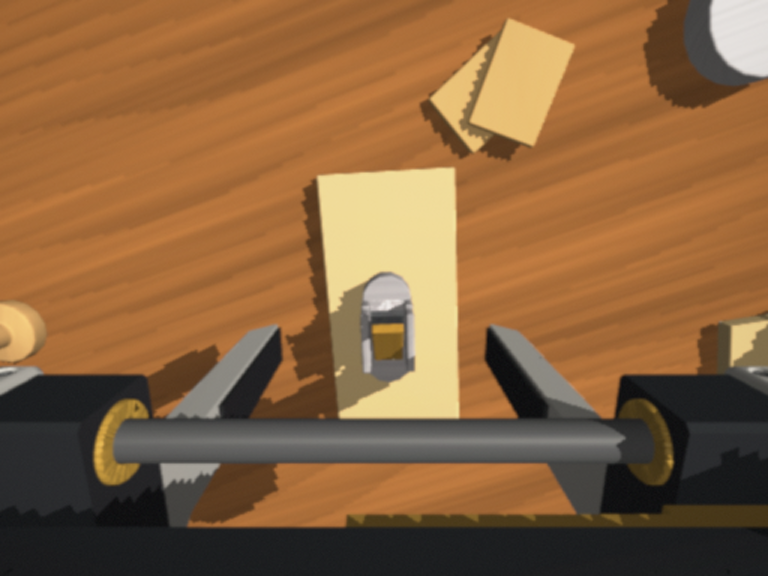

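Call:
play_rows:
  plan:
    - [0,[0,0,0.02],[0,0,0]]
    - [0,[0,0,0.02],[0,0,0]]
    - [0,[0,0,0],[0,0,0]]
    - [255,[0,0,0],[0,0,0]]
    - [255,[0,0,0],[0,0,0]]
  newtons: 30

```text
time: 3.5
eef_pos: [0.4629, 0.1104, 0.0366]
eef_rot: [0.168, 0.986, 0.0, 0.002]
contact_force: [-0.3, 0.3, -0.2]
finger_gap: 0.0774
grasp_force: 0.0
```

Call:
play_rows:
  plan:
    - [255,[0,0,0],[0,0,0]]
    - [255,[0,0,0],[0,0,0]]
    - [255,[0,0,0],[0,0,0]]
    - [255,[0,0,0],[0,0,0]]
    - [255,[0,0,0],[0,0,0]]
  newtons: 30

```text
time: 4.12
eef_pos: [0.4618, 0.1104, 0.0349]
eef_rot: [0.168, 0.986, 0.0, 0.0]
contact_force: [0.0, 0.3, 0.3]
finger_gap: 0.0275
grasp_force: 0.3
```

```bash
python3 - <<'E'
from h import *
s,p,R=tool();print(s["finger_gap"],s["grasp_force"],p)
rows([(p[0],p[1],.12,None,4),(.606,-.129,.12,None,8),(.606,-.129,.05,None,4),(.606,-.129,.037,None,2)])
E
```

```text
0.027502131704067425 0.2906160894781351 [0.46180036 0.11036583 0.03486033]
[0.0, 0.0, -0.0213] -0.0
[0.0, 0.0, -0.0213] -0.0
[0.0, 0.0, -0.0213] -0.0
[0.0, 0.0, -0.0213] -0.0
--
[-0.0269, -0.0223, -0.0] -0.0
[-0.0269, -0.0223, -0.0] -0.0
[-0.0269, -0.0223, -0.0] -0.0
[-0.0269, -0.0223, -0.0] -0.0
[-0.0269, -0.0223, -0.0] -0.0
[-0.0269, -0.0223, -0.0] -0.0
[-0.0269, -0.0223, -0.0] -0.0
[-0.0269, -0.0223, -0.0] -0.0
--
[0.0, 0.0, 0.0175] -0.0
[0.0, 0.0, 0.0175] -0.0
[0.0, 0.0, 0.0175] -0.0
[0.0, 0.0, 0.0175] -0.0
--
[0.0, 0.0, 0.0065] -0.0
[0.0, 0.0, 0.0065] -0.0
--
q1,psi -0.21 1.233 q6~ -1.44
```

Call:
play_rows:
  plan:
    - [255,[0,0,0],[0,0,0]]
    - [255,[0,0,-0.012],[0,0,0]]
    - [255,[0,0,-0.02],[0,0,0]]
    - [255,[0,0,-0.025],[0,0,0]]
    - [255,[0,0,-0.028],[0,0,0]]
  newtons: 30

```text
time: 4.75
eef_pos: [0.4612, 0.1101, 0.1208]
eef_rot: [0.168, 0.986, -0.0, -0.0]
contact_force: [1.0, 0.2, -0.7]
finger_gap: 0.0256
grasp_force: 30.0
```

Call:
play_rows:
  plan:
    - [255,[-0.02,-0.0165,0],[0,0,0]]
    - [255,[-0.0275,-0.023,0],[0,0,0]]
    - [255,[-0.03,-0.025,0],[0,0,0]]
    - [255,[-0.03,-0.025,0],[0,0,0]]
    - [255,[-0.03,-0.025,0],[0,0,0]]

```text
time: 5.38
eef_pos: [0.5539, -0.0445, 0.1204]
eef_rot: [0.168, 0.986, 0.0, 0.0]
contact_force: [1.1, -0.4, -1.2]
finger_gap: 0.0258
grasp_force: 30.0
```

Call:
play_rows:
  plan:
    - [255,[-0.03,-0.025,0],[0,0,0]]
    - [255,[-0.0275,-0.0225,0],[0,0,0]]
    - [255,[-0.02,-0.0165,0],[0,0,0]]
    - [255,[0,0,0],[0,0,0]]
    - [255,[0,0,0],[0,0,0]]

```text
time: 6.0
eef_pos: [0.6049, -0.1288, 0.1198]
eef_rot: [0.168, 0.986, 0.0, -0.001]
contact_force: [-0.0, 0.7, -1.4]
finger_gap: 0.0259
grasp_force: 30.0
```

```bash
python3 - <<'E'
from h import *
look(["mat","plane_small_mid"],"w3.png",1)
rows([(.606,-.129,.05,None,4),(.606,-.129,.036,None,2)])
E
```

```text
tcp [ 0.6049 -0.1288  0.1198] t 6.0 gap 0.0259
mat 0.84 [252. 162.] 7578 [ 0.6013 -0.128   0.149   0.0812] -0.084
plane_small_mid 0.86 [256. 232.] 3333 [ 0.6324 -0.1404  0.0887  0.0419] -0.32
[-0.0003, -0.0001, 0.0175] -0.0
[-0.0003, -0.0001, 0.0175] -0.0
[-0.0003, -0.0001, 0.0175] -0.0
[-0.0003, -0.0001, 0.0175] -0.0
--
[0.0, 0.0, 0.007] -0.0
[0.0, 0.0, 0.007] -0.0
--
q1,psi -0.21 1.234 q6~ -1.44
```

View pics/w3.png

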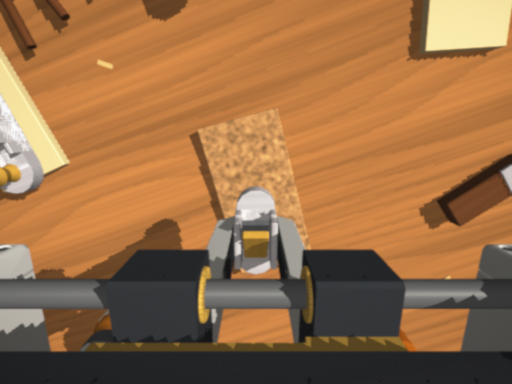

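The small plane is held level over the mat at (250,165). I'll lower it and release.

Call:
play_rows:
  plan:
    - [255,[0,0,0.02],[0,0,0]]
    - [255,[0,0,0.025],[0,0,0]]
    - [255,[0,0,0.02],[0,0,0]]
    - [255,[0,0,0.012],[0,0,0]]
    - [255,[0,0,0.0065],[0,0,0]]

```text
time: 6.78
eef_pos: [0.6052, -0.1292, 0.0357]
eef_rot: [0.168, 0.986, 0.0, -0.0]
contact_force: [-0.3, -0.2, -1.6]
finger_gap: 0.0255
grasp_force: 30.0
```

Call:
play_rows:
  plan:
    - [255,[0,0,0.001],[0,0,0]]
    - [255,[0,0,0],[0,0,0]]
    - [100,[0,0,0],[0,0,0]]
    - [100,[0,0,0],[0,0,0]]
    - [0,[0,0,0],[0,0,0]]

```text
time: 7.4
eef_pos: [0.6057, -0.1295, 0.0359]
eef_rot: [0.168, 0.986, -0.0, 0.001]
contact_force: [-0.2, -0.5, 0.5]
finger_gap: 0.0524
grasp_force: 0.0
```

Call:
play_rows:
  plan:
    - [0,[0,0,0],[0,0,0]]
    - [0,[0,0,-0.01],[0,0,0]]
    - [0,[0,0,-0.03],[0,0,0]]
    - [0,[0,0,-0.06],[0,0,0]]
    - [0,[0,0,-0.06],[0,0,0]]

```text
time: 8.02
eef_pos: [0.6051, -0.1293, 0.1974]
eef_rot: [0.168, 0.986, 0.0, -0.0]
contact_force: [0.7, 0.0, 0.3]
finger_gap: 0.094
grasp_force: 0.0
```

```bash
python3 - <<'E'
from h import *
look(["plane_small_mid","plane_large_mid","rest_middle"],"w4.png",1)
rows([(.45,-.335,.2,1.6,6)])
E
```

```text
tcp [ 0.6051 -0.1293  0.1974] t 8.03 gap 0.094
plane_small_mid 0.77 [256. 181.] 955 [ 0.6042 -0.1305  0.0589  0.0256] -0.339
plane_large_mid 0.63 [ 44. 122.] 5231 [ 0.4592 -0.3368  0.1314  0.064 ] 0.066
rest_middle 0.98 [ 75. 112.] 2081 [ 0.4533 -0.3083  0.1216  0.028 ] 0.049
[0.0132, -0.0409, -0.0003] -0.061
[0.0157, -0.04, -0.0003] -0.061
[0.0181, -0.039, -0.0003] -0.061
[0.0205, -0.0378, -0.0003] -0.061
[0.0228, -0.0365, -0.0003] -0.061
[0.0249, -0.035, -0.0003] -0.061
--
q1,psi -0.64 1.6 q6~ -2.24
```

View pics/w4.png

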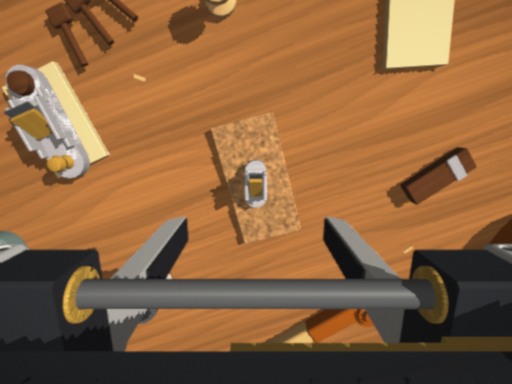

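The small plane lies on the mat at (256,183), released. Next is the steel large plane, at left (44,122).

Call:
play_rows:
  plan:
    - [0,[0.0132,-0.041,0],[0,0,-0.061]]
    - [0,[0.0157,-0.04,0],[0,0,-0.061]]
    - [0,[0.0181,-0.039,0],[0,0,-0.061]]
    - [0,[0.0205,-0.038,0],[0,0,-0.061]]
    - [0,[0.0228,-0.0365,0],[0,0,-0.061]]

```text
time: 8.85
eef_pos: [0.4731, -0.301, 0.1926]
eef_rot: [0.015, 1.0, 0.001, -0.002]
contact_force: [0.1, -0.4, -0.9]
finger_gap: 0.094
grasp_force: 0.0
```

Call:
play_rows:
  plan:
    - [0,[0.025,-0.035,0],[0,0,-0.061]]
    - [0,[0,0,0],[0,0,0]]
    - [0,[0,0,0],[0,0,0]]
    - [0,[0,0,0],[0,0,0]]
    - [0,[0,0,0],[0,0,0]]

```text
time: 9.48
eef_pos: [0.4495, -0.334, 0.1951]
eef_rot: [-0.015, 1.0, 0.0, -0.0]
contact_force: [0.5, -0.6, -0.3]
finger_gap: 0.0941
grasp_force: 0.0
```

```bash
python3 - <<'E'
from h import *
look(["plane_large_mid","rest_middle"],"w5.png",1)
E
```

```text
tcp [ 0.4495 -0.334   0.1951] t 9.47 gap 0.0941
plane_large_mid 0.95 [250. 184.] 3151 [ 0.4537 -0.3408  0.1288  0.0402] 0.028
rest_middle 0.96 [270. 179.] 2037 [ 0.4527 -0.3118  0.1198  0.0192] 0.072
```

View pics/w5.png

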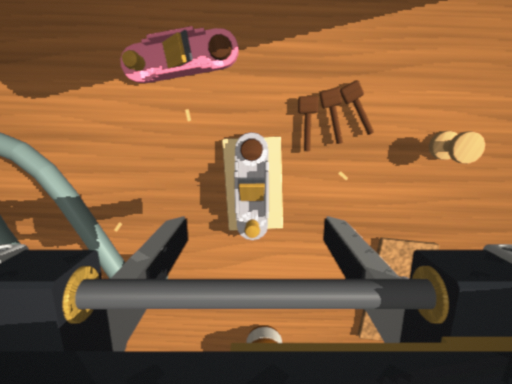

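```bash
python3 - <<'E'
from h import *
for px in((223,139),(281,137),(283,228),(229,229)): print(np.round(ray("wrist",px,.01),4))
rows([(.456,-.3405,.075,1.6,4),(.456,-.3405,.036,1.6,3)])
E
```

```text
[ 0.3979 -0.3776  0.01  ]
[ 0.3935 -0.3063  0.01  ]
[ 0.5124 -0.2976  0.01  ]
[ 0.5158 -0.3696  0.01  ]
[-0.0016, -0.0016, 0.0301] 0.0
[-0.0016, -0.0016, 0.0301] 0.0
[-0.0016, -0.0016, 0.0301] 0.0
[-0.0016, -0.0016, 0.0301] 0.0
--
[0.0, 0.0, 0.013] -0.0
[0.0, 0.0, 0.013] -0.0
[0.0, 0.0, 0.013] -0.0
--
q1,psi -0.64 1.6 q6~ -2.24
```

Call:
play_rows:
  plan:
    - [0,[-0.0016,-0.0016,0.03],[0,0,0]]
    - [0,[-0.0016,-0.0016,0.03],[0,0,0]]
    - [0,[-0.0016,-0.0016,0.03],[0,0,0]]
    - [0,[-0.0016,-0.0016,0.03],[0,0,0]]
    - [0,[0,0,0.013],[0,0,0]]
  newtons: 45

```text
time: 10.25
eef_pos: [0.4548, -0.3402, 0.0603]
eef_rot: [-0.014, 1.0, 0.001, -0.001]
contact_force: [0.3, 0.0, 0.3]
finger_gap: 0.0938
grasp_force: 0.0
```

Call:
play_rows:
  plan:
    - [0,[0,0,0.013],[0,0,0]]
    - [0,[0,0,0.013],[0,0,0]]
    - [0,[0,0,0],[0,0,0]]
    - [100,[0,0,0],[0,0,0]]
    - [255,[0,0,0],[0,0,0]]

```text
time: 10.88
eef_pos: [0.456, -0.3416, 0.0373]
eef_rot: [-0.014, 1.0, -0.001, 0.001]
contact_force: [0.1, -0.1, -0.7]
finger_gap: 0.0775
grasp_force: 0.0
```

Call:
play_rows:
  plan:
    - [255,[0,0,0],[0,0,0]]
    - [255,[0,0,0],[0,0,0]]
    - [255,[0,0,0],[0,0,0]]
    - [255,[0,0,0],[0,0,0]]
    - [255,[0,0,0],[0,0,0]]

```text
time: 11.5
eef_pos: [0.4555, -0.3394, 0.0363]
eef_rot: [-0.014, 1.0, 0.002, -0.0]
contact_force: [0.2, 5.2, 3.1]
finger_gap: 0.0396
grasp_force: 45.0
```

```bash
python3 - <<'E'
from h import *
s,p,R=tool();print(s["finger_gap"],s["grasp_force"],p,s["joint_pos"])
rows([(p[0],p[1],.13,None,4),(.45,.10,.13,1.3,10)])
E
```

```text
0.039567564036597606 44.98462378978729 [ 0.45552761 -0.33942907  0.03632733] [-0.74155377  0.23948903  1.58044313  0.00241689  1.32427912 -2.3415313 ]
[0.0, 0.0, -0.0234] -0.0
[0.0, 0.0, -0.0234] -0.0
[0.0, 0.0, -0.0234] -0.0
[0.0, 0.0, -0.0234] -0.0
--
[-0.0007, 0.0439, -0.0] 0.03
[0.0006, 0.0439, -0.0] 0.03
[0.0019, 0.0439, -0.0] 0.03
[0.0032, 0.0438, -0.0] 0.03
[0.0046, 0.0437, -0.0] 0.03
[0.0059, 0.0436, -0.0] 0.03
[0.0072, 0.0434, -0.0] 0.03
[0.0085, 0.0431, -0.0] 0.03
[0.0097, 0.0429, -0.0] 0.03
[0.011, 0.0425, -0.0] 0.03
--
q1,psi 0.22 1.3 q6~ -1.08
```

```bash
python3 - <<'E'
from h import *
_,p,_=tool()
rows([(p[0],p[1],.13,None,5),(.461,.114,.13,1.298,12)])
E
```

```text
[0.0, 0.0, -0.0187] -0.0
[0.0, 0.0, -0.0187] -0.0
[0.0, 0.0, -0.0187] -0.0
[0.0, 0.0, -0.0187] -0.0
[0.0, 0.0, -0.0187] -0.0
--
[-0.0015, 0.0378, -0.0] 0.025
[-0.0006, 0.0378, -0.0] 0.025
[0.0004, 0.0378, -0.0] 0.025
[0.0013, 0.0378, -0.0] 0.025
[0.0023, 0.0377, -0.0] 0.025
[0.0032, 0.0377, -0.0] 0.025
[0.0041, 0.0376, -0.0] 0.025
[0.0051, 0.0374, -0.0] 0.025
[0.006, 0.0373, -0.0] 0.025
[0.007, 0.0371, -0.0] 0.025
[0.0079, 0.037, -0.0] 0.025
[0.0088, 0.0367, -0.0] 0.025
--
q1,psi 0.24 1.298 q6~ -1.06
```

Call:
play_rows:
  plan:
    - [255,[0,0,-0.008],[0,0,0]]
    - [255,[0,0,-0.016],[0,0,0]]
    - [255,[0,0,-0.022],[0,0,0]]
    - [255,[0,0,-0.026],[0,0,0]]
    - [255,[0,0,-0.022],[0,0,0]]

```text
time: 12.12
eef_pos: [0.4555, -0.3417, 0.1319]
eef_rot: [-0.014, 1.0, -0.001, 0.0]
contact_force: [-0.5, -0.4, -6.0]
finger_gap: 0.0397
grasp_force: 45.0
```

Call:
play_rows:
  plan:
    - [255,[-0.001,0.025,0],[0,0,0.025]]
    - [255,[-0.0006,0.0378,0],[0,0,0.025]]
    - [255,[0.0004,0.0378,0],[0,0,0.025]]
    - [255,[0.0013,0.0378,0],[0,0,0.025]]
    - [255,[0.0023,0.0378,0],[0,0,0.025]]

```text
time: 12.75
eef_pos: [0.4575, -0.1641, 0.131]
eef_rot: [0.049, 0.999, -0.0, 0.0]
contact_force: [0.6, 0.4, -5.7]
finger_gap: 0.0396
grasp_force: 45.0
```

Call:
play_rows:
  plan:
    - [255,[0.0032,0.0377,0],[0,0,0.025]]
    - [255,[0.0041,0.0376,0],[0,0,0.025]]
    - [255,[0.0051,0.0374,0],[0,0,0.025]]
    - [255,[0.006,0.0373,0],[0,0,0.025]]
    - [255,[0.007,0.0371,0],[0,0,0.025]]

```text
time: 13.38
eef_pos: [0.4598, 0.0249, 0.1311]
eef_rot: [0.111, 0.994, -0.0, 0.001]
contact_force: [0.9, 0.1, -6.2]
finger_gap: 0.0397
grasp_force: 45.0
```

Call:
play_rows:
  plan:
    - [255,[0.0079,0.037,0],[0,0,0.025]]
    - [255,[0.0088,0.0367,0],[0,0,0.025]]
    - [255,[0,0.013,0],[0,0,0]]
    - [255,[0,0,0],[0,0,0]]
    - [255,[0,0,0],[0,0,0]]

```text
time: 14.0
eef_pos: [0.4642, 0.1111, 0.1305]
eef_rot: [0.136, 0.991, -0.0, 0.0]
contact_force: [0.1, 0.2, -5.7]
finger_gap: 0.0398
grasp_force: 45.0
```

```bash
python3 - <<'E'
from h import *
look(["rest_long","plane_large_mid"],"w6.png",1)
rows([(.461,.114,.055,1.298,4),(.461,.114,.037,1.298,3)])
E
```

```text
tcp [0.4642 0.1111 0.1305] t 14.0 gap 0.0398
rest_long 0.58 [274. 128.] 2453 [0.4362 0.1217 0.1071 0.0729] -0.302
plane_large_mid 0.9 [255. 214.] 9826 [0.4737 0.1064 0.1514 0.068 ] -0.273
[0.001, 0.0005, 0.0188] -0.0
[0.001, 0.0005, 0.0188] -0.0
[0.001, 0.0005, 0.0188] -0.0
[0.001, 0.0005, 0.0188] -0.0
--
[0.0, 0.0, 0.006] 0.0
[0.0, 0.0, 0.006] 0.0
[0.0, 0.0, 0.006] 0.0
--
q1,psi 0.24 1.298 q6~ -1.06
```

View pics/w6.png

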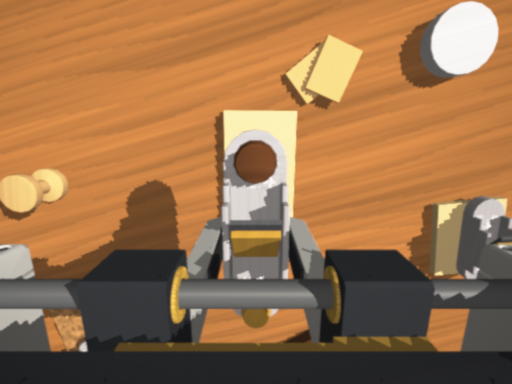

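```bash
python3 - <<'E'
from h import *
for px in((224,111),(297,111)): print(np.round(ray("wrist",px,.01),4))
E
```

```text
[0.3764 0.1024 0.01  ]
[0.3958 0.1709 0.01  ]
```

Call:
play_rows:
  plan:
    - [255,[0.001,0.001,0.015],[0,0,0]]
    - [255,[0.001,0.001,0.025],[0,0,0]]
    - [255,[0.001,0.001,0.022],[0,0,0]]
    - [255,[0,0,0.016],[0,0,0]]
    - [255,[0,0,0.01],[0,0,0]]

```text
time: 14.78
eef_pos: [0.4615, 0.1157, 0.041]
eef_rot: [0.136, 0.991, -0.0, -0.001]
contact_force: [-0.3, -0.7, -5.2]
finger_gap: 0.0398
grasp_force: 45.0
```

Call:
play_rows:
  plan:
    - [255,[0,0,0.004],[0,0,0]]
    - [255,[0,0,0.0015],[0,0,0]]
    - [255,[0,0,0],[0,0,0]]
    - [120,[0,0,0],[0,0,0]]
    - [60,[0,0,0],[0,0,0]]

```text
time: 15.4
eef_pos: [0.4637, 0.1161, 0.0387]
eef_rot: [0.135, 0.991, 0.001, 0.002]
contact_force: [0.1, -1.2, 0.6]
finger_gap: 0.0562
grasp_force: 0.0
```

Call:
play_rows:
  plan:
    - [0,[0,0,0],[0,0,0]]
    - [0,[0,0,0],[0,0,0]]
    - [0,[0,0,-0.02],[0,0,0]]
    - [0,[0,0,-0.05],[0,0,0]]
    - [0,[0,0,-0.06],[0,0,0]]

```text
time: 16.02
eef_pos: [0.4611, 0.1157, 0.167]
eef_rot: [0.136, 0.991, -0.0, -0.002]
contact_force: [0.8, 0.5, -0.4]
finger_gap: 0.0939
grasp_force: 0.0
```

Call:
play_rows:
  plan:
    - [0,[0,0,-0.03],[0,0,0]]
    - [0,[0,0,0],[0,0,0]]
    - [0,[0,0,0],[0,0,0]]
    - [0,[0,0,0],[0,0,0]]
    - [0,[0,0,0],[0,0,0]]

```text
time: 16.65
eef_pos: [0.4614, 0.1158, 0.1952]
eef_rot: [0.135, 0.991, -0.0, -0.002]
contact_force: [0.8, 0.2, 0.1]
finger_gap: 0.0938
grasp_force: 0.0
```

```bash
python3 - <<'E'
from h import *
look(["rest_long","plane_large_mid","plane_middle_mid","rest_short"],"w7.png",1)
rows([(.565,.31,.19,1.36,7)])
E
```

```text
tcp [0.4614 0.1158 0.1952] t 16.65 gap 0.0938
rest_long 0.81 [240. 169.] 3647 [0.462  0.1142 0.1598 0.0727] -0.269
rest_long 0.62 [283. 323.] 1386 [0.6762 0.0904 0.0909 0.045 ] -1.341
plane_large_mid 0.8 [256. 183.] 3406 [0.4615 0.1145 0.1307 0.0409] -0.258
plane_middle_mid 0.63 [443. 221.] 2355 [0.565  0.326  0.0821 0.055 ] -0.224
rest_short 0.64 [409. 222.] 1427 [0.5706 0.2955 0.0865 0.0336] -0.244
[-0.0067, 0.0307, 0.0009] -0.009
[-0.007, 0.0306, 0.0009] -0.009
[-0.0073, 0.0305, 0.0009] -0.009
[-0.0075, 0.0305, 0.0009] -0.009
[-0.0078, 0.0304, 0.0009] -0.009
[-0.0081, 0.0303, 0.0009] -0.009
[-0.0083, 0.0303, 0.0009] -0.009
--
q1,psi 0.5 1.36 q6~ -0.86
```

View pics/w7.png

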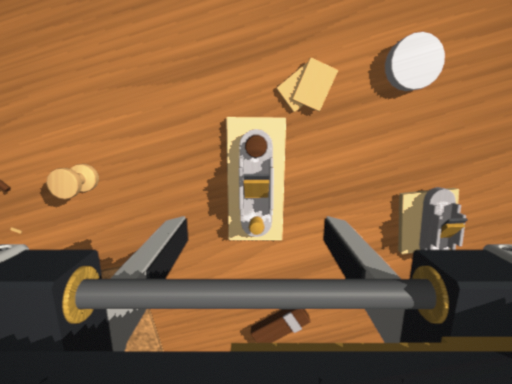

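The large plane lies centred on the long rest at (256,183). Now the middle plane at right, (443,221).

Call:
play_rows:
  plan:
    - [0,[-0.0067,0.0307,0],[0,0,-0.009]]
    - [0,[-0.007,0.0306,0],[0,0,-0.009]]
    - [0,[-0.0073,0.0305,0],[0,0,-0.009]]
    - [0,[-0.0075,0.0305,0],[0,0,-0.009]]
    - [0,[-0.0078,0.0304,0],[0,0,-0.009]]

```text
time: 17.52
eef_pos: [0.5361, 0.2555, 0.1968]
eef_rot: [0.113, 0.994, -0.0, 0.0]
contact_force: [0.4, -1.1, 0.2]
finger_gap: 0.094
grasp_force: 0.0
```

Call:
play_rows:
  plan:
    - [0,[-0.0081,0.0303,0],[0,0,-0.009]]
    - [0,[-0.0083,0.0303,0],[0,0,-0.009]]
    - [0,[0,0,0],[0,0,0]]
    - [0,[0,0,0],[0,0,0]]
    - [0,[0,0,0],[0,0,0]]

```text
time: 18.15
eef_pos: [0.5647, 0.3091, 0.1972]
eef_rot: [0.105, 0.995, -0.0, 0.0]
contact_force: [-0.1, 0.2, -0.4]
finger_gap: 0.0939
grasp_force: 0.0
```

```bash
python3 - <<'E'
from h import *
look(["plane_middle_mid","rest_short"],"w8.png",1)
E
```

```text
tcp [0.5647 0.3091 0.1972] t 18.15 gap 0.0939
plane_middle_mid 0.72 [276. 188.] 1845 [0.5745 0.327  0.0904 0.0336] -0.208
rest_short 0.6 [254. 186.] 1607 [0.5712 0.2979 0.082  0.0252] -0.208
```

View pics/w8.png

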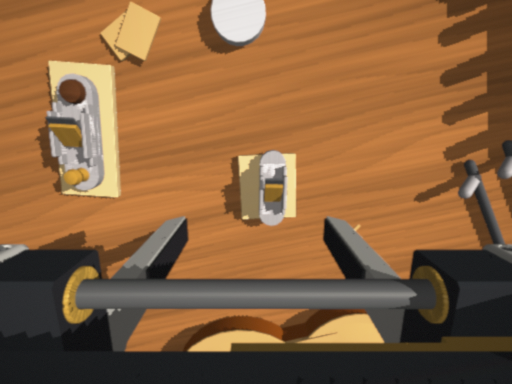

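```bash
python3 - <<'E'
from h import *
for px in((239,155),(296,153),(296,217),(242,220)): print(np.round(ray("wrist",px,.01),4))
rows([(.577,.3265,.075,1.363,4),(.577,.3265,.037,1.363,3)])
E
```

```text
[0.5287 0.2945 0.01  ]
[0.5412 0.3649 0.01  ]
[0.6245 0.3502 0.01  ]
[0.6135 0.2791 0.01  ]
[-0.0021, 0.0048, 0.0306] -0.0
[-0.0021, 0.0048, 0.0306] -0.0
[-0.0021, 0.0048, 0.0306] -0.0
[-0.0021, 0.0048, 0.0306] -0.0
--
[0.0, 0.0, 0.0127] 0.0
[0.0, 0.0, 0.0127] 0.0
[0.0, 0.0, 0.0127] 0.0
--
q1,psi 0.51 1.363 q6~ -0.85
```

Call:
play_rows:
  plan:
    - [0,[-0.0021,0.0048,0.03],[0,0,0]]
    - [0,[-0.0021,0.0048,0.03],[0,0,0]]
    - [0,[-0.0021,0.0048,0.03],[0,0,0]]
    - [0,[-0.0021,0.0048,0.032],[0,0,0]]
    - [0,[0,0,0.013],[0,0,0]]
  newtons: 40

```text
time: 18.92
eef_pos: [0.5759, 0.3264, 0.0595]
eef_rot: [0.104, 0.995, -0.001, -0.002]
contact_force: [-0.7, 0.3, -0.5]
finger_gap: 0.0938
grasp_force: 0.0
```

Call:
play_rows:
  plan:
    - [0,[0,0,0.013],[0,0,0]]
    - [0,[0,0,0.0125],[0,0,0]]
    - [0,[0,0,0],[0,0,0]]
    - [100,[0,0,0],[0,0,0]]
    - [255,[0,0,0],[0,0,0]]

```text
time: 19.55
eef_pos: [0.5777, 0.3274, 0.0375]
eef_rot: [0.104, 0.995, 0.001, 0.001]
contact_force: [0.5, 0.2, 0.3]
finger_gap: 0.0774
grasp_force: 0.0
```

Call:
play_rows:
  plan:
    - [255,[0,0,0],[0,0,0]]
    - [255,[0,0,0],[0,0,0]]
    - [255,[0,0,0],[0,0,0]]
    - [255,[0,0,0],[0,0,0]]
    - [255,[0,0,0],[0,0,0]]

```text
time: 20.18
eef_pos: [0.5771, 0.3272, 0.0364]
eef_rot: [0.104, 0.995, 0.0, 0.0]
contact_force: [0.4, 0.5, 0.0]
finger_gap: 0.0315
grasp_force: 40.0
```

```bash
python3 - <<'E'
from h import *
s,p,R=tool();print(s["finger_gap"],s["grasp_force"],p,s["joint_pos"])
rows([(p[0],p[1],.13,None,5),(.455,-.338,.13,1.641,19)])
E
```

```text
0.03153900837840848 39.970046281814575 [0.57712733 0.32723265 0.03636547] [ 4.30266239e-01  4.33667314e-01  1.32449468e+00  2.44760825e-04
  1.38327320e+00 -9.31855444e-01]
[0.0, 0.0, -0.0187] -0.0
[0.0, 0.0, -0.0187] -0.0
[0.0, 0.0, -0.0187] -0.0
[0.0, 0.0, -0.0187] -0.0
[0.0, 0.0, -0.0187] -0.0
--
[-0.001, -0.0356, -0.0] -0.015
[-0.0004, -0.0356, -0.0] -0.015
[0.0001, -0.0356, -0.0] -0.015
[0.0006, -0.0356, -0.0] -0.015
[0.0011, -0.0356, -0.0] -0.015
[0.0016, -0.0356, -0.0] -0.015
[0.0022, -0.0355, -0.0] -0.015
[0.0027, -0.0355, -0.0] -0.015
[0.0032, -0.0355, -0.0] -0.015
[0.0037, -0.0354, -0.0] -0.015
[0.0042, -0.0353, -0.0] -0.015
[0.0048, -0.0353, -0.0] -0.015
[0.0053, -0.0352, -0.0] -0.015
[0.0058, -0.0351, -0.0] -0.015
[0.0063, -0.035, -0.0] -0.015
[0.0068, -0.0349, -0.0] -0.015
[0.0073, -0.0348, -0.0] -0.015
[0.0079, -0.0347, -0.0] -0.015
[0.0084, -0.0346, -0.0] -0.015
--
q1,psi -0.64 1.641 q6~ -2.28
```

Call:
play_rows:
  plan:
    - [255,[0,0,-0.01],[0,0,0]]
    - [255,[0,0,-0.018],[0,0,0]]
    - [255,[0,0,-0.024],[0,0,0]]
    - [255,[0,0,-0.026],[0,0,0]]
    - [255,[0,0,-0.018],[0,0,0]]

```text
time: 20.8
eef_pos: [0.5778, 0.3274, 0.1352]
eef_rot: [0.104, 0.995, 0.001, 0.001]
contact_force: [0.0, -0.4, -3.0]
finger_gap: 0.0316
grasp_force: 40.0
```

Call:
play_rows:
  plan:
    - [255,[-0.001,-0.022,0],[0,0,-0.015]]
    - [255,[-0.0004,-0.0356,0],[0,0,-0.015]]
    - [255,[0,-0.0356,0],[0,0,-0.015]]
    - [255,[0.0006,-0.0356,0],[0,0,-0.015]]
    - [255,[0.0011,-0.0356,0],[0,0,-0.015]]

```text
time: 21.42
eef_pos: [0.5477, 0.1642, 0.133]
eef_rot: [0.067, 0.998, 0.0, 0.0]
contact_force: [0.3, -0.2, -2.7]
finger_gap: 0.0318
grasp_force: 40.0
```

Call:
play_rows:
  plan:
    - [255,[0.0016,-0.0356,0],[0,0,-0.015]]
    - [255,[0.0022,-0.0355,0],[0,0,-0.015]]
    - [255,[0.0027,-0.0355,0],[0,0,-0.015]]
    - [255,[0.0032,-0.0355,0],[0,0,-0.015]]
    - [255,[0.0037,-0.0354,0],[0,0,-0.015]]

```text
time: 22.05
eef_pos: [0.516, -0.011, 0.1331]
eef_rot: [0.029, 1.0, -0.0, 0.0]
contact_force: [0.8, -0.9, -3.0]
finger_gap: 0.0319
grasp_force: 40.0
```

Call:
play_rows:
  plan:
    - [255,[0.0042,-0.0353,0],[0,0,-0.015]]
    - [255,[0.0048,-0.0353,0],[0,0,-0.015]]
    - [255,[0.0053,-0.0352,0],[0,0,-0.015]]
    - [255,[0.0058,-0.0351,0],[0,0,-0.015]]
    - [255,[0.0063,-0.035,0],[0,0,-0.015]]

```text
time: 22.68
eef_pos: [0.4845, -0.1862, 0.1331]
eef_rot: [-0.008, 1.0, -0.0, 0.0]
contact_force: [0.5, -0.1, -2.3]
finger_gap: 0.0316
grasp_force: 40.0
```

Call:
play_rows:
  plan:
    - [255,[0.0068,-0.0349,0],[0,0,-0.015]]
    - [255,[0.0073,-0.0348,0],[0,0,-0.015]]
    - [255,[0.0079,-0.0347,0],[0,0,-0.015]]
    - [255,[0.0084,-0.0346,0],[0,0,-0.015]]
    - [255,[0,-0.0136,0],[0,0,0]]

```text
time: 23.3
eef_pos: [0.4603, -0.3403, 0.1328]
eef_rot: [-0.037, 0.999, -0.0, 0.0]
contact_force: [-0.1, 0.2, -4.2]
finger_gap: 0.0317
grasp_force: 40.0
```

Call:
play_rows:
  plan:
    - [255,[0,0,0],[0,0,0]]
    - [255,[0,0,0],[0,0,0]]
    - [255,[0,0,0],[0,0,0]]
    - [255,[0,0,0],[0,0,0]]
    - [255,[0,0,0],[0,0,0]]

```text
time: 23.92
eef_pos: [0.461, -0.3382, 0.1324]
eef_rot: [-0.038, 0.999, 0.0, 0.0]
contact_force: [0.1, -0.0, -2.7]
finger_gap: 0.0314
grasp_force: 40.0
```

```bash
python3 - <<'E'
from h import *
look(["rest_middle","plane_middle_mid"],"w9.png",1)
rows([(.4555,-.338,.037,1.641,5)])
E
```

```text
tcp [ 0.461  -0.3382  0.1324] t 23.93 gap 0.0314
rest_middle 0.67 [262. 153.] 3365 [ 0.4416 -0.3389  0.0925  0.0716] 0.075
plane_middle_mid 0.93 [259. 220.] 5805 [ 0.4847 -0.3381  0.1261  0.0534] 0.065
[0.0011, 0.0002, 0.0191] 0.001
[0.0011, 0.0002, 0.0191] 0.001
[0.0011, 0.0002, 0.0191] 0.001
[0.0011, 0.0002, 0.0191] 0.001
[0.0011, 0.0002, 0.0191] 0.001
--
q1,psi -0.64 1.641 q6~ -2.28
```

View pics/w9.png

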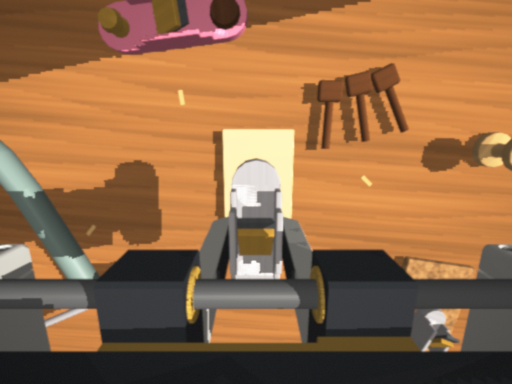

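The middle plane is held over the middle rest, aligned with it (259,220). I'll lower it.

Call:
play_rows:
  plan:
    - [255,[0.0015,0,0.015],[0,0,0]]
    - [255,[0.0015,0,0.025],[0,0,0]]
    - [255,[0.0015,0,0.022],[0,0,0]]
    - [255,[0.001,0,0.016],[0,0,0]]
    - [255,[0,0,0.01],[0,0,0]]

```text
time: 24.7
eef_pos: [0.4548, -0.3387, 0.0428]
eef_rot: [-0.038, 0.999, 0.001, -0.001]
contact_force: [0.5, -1.1, -3.3]
finger_gap: 0.0317
grasp_force: 40.0
```

Call:
play_rows:
  plan:
    - [255,[0,0,0.004],[0,0,0]]
    - [255,[0,0,0.0025],[0,0,0]]
    - [255,[0,0,0],[0,0,0]]
    - [255,[0,0,0],[0,0,0]]
    - [255,[0,0,0],[0,0,0]]

```text
time: 25.32
eef_pos: [0.4556, -0.3393, 0.0383]
eef_rot: [-0.038, 0.999, -0.0, 0.0]
contact_force: [-0.4, 0.7, -3.6]
finger_gap: 0.0317
grasp_force: 40.0
```

Call:
play_rows:
  plan:
    - [255,[0,0,0.0015],[0,0,0]]
    - [255,[0,0,0],[0,0,0]]
    - [120,[0,0,0],[0,0,0]]
    - [60,[0,0,0],[0,0,0]]
    - [0,[0,0,0],[0,0,0]]

```text
time: 25.95
eef_pos: [0.4556, -0.3393, 0.0368]
eef_rot: [-0.038, 0.999, -0.0, 0.0]
contact_force: [0.4, -0.5, 0.6]
finger_gap: 0.0584
grasp_force: 0.0
```

Call:
play_rows:
  plan:
    - [0,[0,0,0],[0,0,0]]
    - [0,[0,0,-0.02],[0,0,0]]
    - [0,[0,0,-0.05],[0,0,0]]
    - [0,[0,0,-0.06],[0,0,0]]
    - [0,[0,0,-0.03],[0,0,0]]

```text
time: 26.58
eef_pos: [0.4564, -0.34, 0.2009]
eef_rot: [-0.038, 0.999, -0.002, 0.002]
contact_force: [0.2, 0.1, 0.2]
finger_gap: 0.0939
grasp_force: 0.0
```

```bash
python3 - <<'E'
from h import *
look(["rest_middle","plane_middle_mid","plane_small_mid","mat"],"w10.png",1)
rows([(.605,-.13,.19,1.235,7)])
E
```

```text
tcp [ 0.4564 -0.34    0.2009] t 26.57 gap 0.0939
rest_middle 0.72 [271. 174.] 3247 [ 0.456  -0.3377  0.12    0.0737] 0.077
plane_middle_mid 0.74 [259. 178.] 1826 [ 0.4527 -0.341   0.0914  0.0342] 0.089
mat 0.89 [394. 254.] 1607 [ 0.5512 -0.1284  0.08    0.0541] 1.474
[-0.0237, 0.0281, 0.0006] 0.059
[-0.022, 0.0294, 0.0006] 0.059
[-0.0202, 0.0307, 0.0006] 0.059
[-0.0184, 0.0318, 0.0006] 0.059
[-0.0165, 0.0328, 0.0006] 0.059
[-0.0145, 0.0337, 0.0006] 0.059
[-0.0125, 0.0345, 0.0006] 0.059
--
q1,psi -0.21 1.235 q6~ -1.45
```

View pics/w10.png

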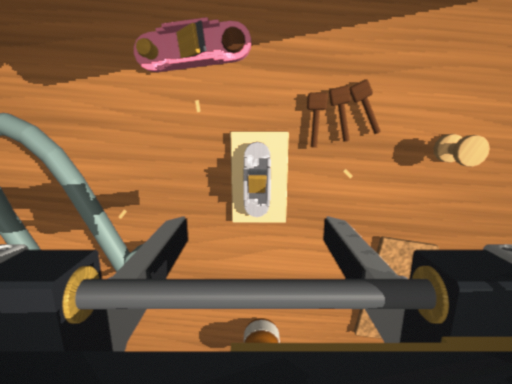

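The middle plane is centred on the middle rest at (259,178). Now the small plane goes from the mat to the short rest.

Call:
play_rows:
  plan:
    - [0,[-0.0237,0.0281,0],[0,0,0.059]]
    - [0,[-0.022,0.0294,0],[0,0,0.059]]
    - [0,[-0.0202,0.0307,0],[0,0,0.059]]
    - [0,[-0.0184,0.0318,0],[0,0,0.059]]
    - [0,[-0.0165,0.0328,0],[0,0,0.059]]
  newtons: 30

```text
time: 27.45
eef_pos: [0.5622, -0.1886, 0.1928]
eef_rot: [0.11, 0.994, 0.001, -0.003]
contact_force: [0.7, -0.0, 0.2]
finger_gap: 0.094
grasp_force: 0.0
```

Call:
play_rows:
  plan:
    - [0,[-0.0145,0.0337,0],[0,0,0.059]]
    - [0,[-0.0125,0.0345,0],[0,0,0.059]]
    - [0,[0,0,0],[0,0,0]]
    - [0,[0,0,0],[0,0,0]]
    - [0,[0,0,0],[0,0,0]]

```text
time: 28.08
eef_pos: [0.6049, -0.1316, 0.1955]
eef_rot: [0.168, 0.986, -0.0, -0.001]
contact_force: [-0.8, 0.4, -0.6]
finger_gap: 0.0939
grasp_force: 0.0
```

```bash
python3 - <<'E'
from h import *
look(["plane_small_mid","mat"])
rows([(.605,-.13,.075,1.235,4),(.605,-.13,.036,1.235,3)])
E
```

```text
tcp [ 0.6049 -0.1316  0.1955] t 28.07 gap 0.0939
plane_small_mid 0.8 [259. 184.] 971 [ 0.6037 -0.1301  0.0574  0.0273] -0.327
mat 0.85 [267. 168.] 6796 [ 0.6068 -0.1283  0.1616  0.0808] -0.077
[0.0002, 0.0003, 0.0303] -0.001
[0.0002, 0.0003, 0.0303] -0.001
[0.0002, 0.0003, 0.0303] -0.001
[0.0002, 0.0003, 0.0303] -0.001
--
[0.0, 0.0, 0.013] -0.0
[0.0, 0.0, 0.013] -0.0
[0.0, 0.0, 0.013] -0.0
--
q1,psi -0.21 1.235 q6~ -1.45
```

Call:
play_rows:
  plan:
    - [0,[0,0.0004,0.03],[0,0,0]]
    - [0,[0,0.0004,0.03],[0,0,0]]
    - [0,[0,0.0004,0.03],[0,0,0]]
    - [0,[0,0.0004,0.031],[0,0,0]]
    - [0,[0,0,0.014],[0,0,0]]

```text
time: 28.85
eef_pos: [0.605, -0.1292, 0.0593]
eef_rot: [0.168, 0.986, 0.0, -0.002]
contact_force: [0.6, 0.6, -0.4]
finger_gap: 0.0938
grasp_force: 0.0
```

Call:
play_rows:
  plan:
    - [0,[0,0,0.013],[0,0,0]]
    - [0,[0,0,0.012],[0,0,0]]
    - [0,[0,0,0],[0,0,0]]
    - [100,[0,0,0],[0,0,0]]
    - [255,[0,0,0],[0,0,0]]

```text
time: 29.48
eef_pos: [0.6069, -0.1292, 0.0373]
eef_rot: [0.168, 0.986, -0.0, 0.001]
contact_force: [-0.4, -0.4, 0.6]
finger_gap: 0.0773
grasp_force: 0.0
```

Call:
play_rows:
  plan:
    - [255,[0,0,0],[0,0,0]]
    - [255,[0,0,0],[0,0,0]]
    - [255,[0,0,0],[0,0,0]]
    - [255,[0,0,0],[0,0,0]]
    - [255,[0,0,0],[0,0,0]]

```text
time: 30.1
eef_pos: [0.6063, -0.1291, 0.0363]
eef_rot: [0.168, 0.986, 0.0, -0.0]
contact_force: [-0.8, -0.7, 0.6]
finger_gap: 0.0277
grasp_force: 0.2
```

```bash
python3 - <<'E'
from h import *
s,p,R=tool();print(s["finger_gap"],s["grasp_force"],p)
rows([(.577,.322,.13,1.393,13)])
E
```

```text
0.027674087260458714 0.2406501118093729 [ 0.60627002 -0.12909843  0.036303  ]
[0.0136, 0.032, -0.0072] -0.012
[0.0132, 0.0322, -0.0072] -0.012
[0.0128, 0.0323, -0.0072] -0.012
[0.0124, 0.0325, -0.0072] -0.012
[0.012, 0.0326, -0.0072] -0.012
[0.0116, 0.0328, -0.0072] -0.012
[0.0112, 0.0329, -0.0072] -0.012
[0.0108, 0.0331, -0.0072] -0.012
[0.0104, 0.0332, -0.0072] -0.012
[0.01, 0.0333, -0.0072] -0.012
[0.0096, 0.0334, -0.0072] -0.012
[0.0092, 0.0335, -0.0072] -0.012
[0.0088, 0.0336, -0.0072] -0.012
--
q1,psi 0.51 1.393 q6~ -0.88
```

Call:
play_rows:
  plan:
    - [255,[0,0,0],[0,0,0]]
    - [255,[0,0,-0.012],[0,0,0]]
    - [255,[0,0,-0.025],[0,0,0]]
    - [255,[0,0,-0.03],[0,0,0]]
    - [255,[0,0,-0.027],[0,0,0]]

```text
time: 30.72
eef_pos: [0.6064, -0.1291, 0.132]
eef_rot: [0.168, 0.986, 0.0, 0.0]
contact_force: [0.7, -0.5, -2.4]
finger_gap: 0.0259
grasp_force: 30.0
```

Call:
play_rows:
  plan:
    - [255,[0.0086,0.02,0],[0,0,-0.012]]
    - [255,[0.0132,0.0322,0],[0,0,-0.012]]
    - [255,[0.0128,0.0323,0],[0,0,-0.012]]
    - [255,[0.0124,0.0325,0],[0,0,-0.012]]
    - [255,[0.012,0.0326,0],[0,0,-0.012]]

```text
time: 31.35
eef_pos: [0.5943, 0.0341, 0.1285]
eef_rot: [0.137, 0.991, 0.0, -0.002]
contact_force: [0.3, -0.1, -1.8]
finger_gap: 0.0256
grasp_force: 30.0
```

Call:
play_rows:
  plan:
    - [255,[0.0116,0.0328,0],[0,0,-0.012]]
    - [255,[0.0112,0.0329,0],[0,0,-0.012]]
    - [255,[0.0108,0.0331,0],[0,0,-0.012]]
    - [255,[0.0104,0.0332,0],[0,0,-0.012]]
    - [255,[0.01,0.0333,0],[0,0,-0.012]]

```text
time: 31.98
eef_pos: [0.5829, 0.2073, 0.1284]
eef_rot: [0.107, 0.994, -0.0, -0.002]
contact_force: [0.7, 0.5, -2.6]
finger_gap: 0.0257
grasp_force: 30.0
```

Call:
play_rows:
  plan:
    - [255,[0.0096,0.0334,0],[0,0,-0.012]]
    - [255,[0.0092,0.0335,0],[0,0,-0.012]]
    - [255,[0.0088,0.0336,0],[0,0,-0.012]]
    - [255,[0.005,0.012,0],[0,0,0]]
    - [255,[0,0,0],[0,0,0]]

```text
time: 32.6
eef_pos: [0.5743, 0.3223, 0.1292]
eef_rot: [0.089, 0.996, -0.001, -0.001]
contact_force: [0.7, -0.0, -1.5]
finger_gap: 0.0258
grasp_force: 30.0
```

Call:
play_rows:
  plan:
    - [255,[0,0,0],[0,0,0]]
    - [255,[0,0,0],[0,0,0]]
    - [255,[0,0,0],[0,0,0]]
    - [255,[0,0,0],[0,0,0]]
    - [255,[0,0,0],[0,0,0]]

```text
time: 33.22
eef_pos: [0.5757, 0.3215, 0.1305]
eef_rot: [0.09, 0.996, 0.0, 0.0]
contact_force: [-0.9, 0.6, -1.8]
finger_gap: 0.0261
grasp_force: 30.0
```

```bash
python3 - <<'E'
from h import *
look(["rest_short","plane_small_mid"],"w11.png",1)
rows([(.577,.322,.037,1.393,5)])
E
```

```text
tcp [0.5757 0.3215 0.1305] t 33.23 gap 0.0261
rest_short 0.56 [258. 180.] 3392 [0.5686 0.3231 0.073  0.0704] 1.388
plane_small_mid 0.8 [255. 231.] 3380 [0.6087 0.3136 0.0926 0.0433] -0.164
[-0.0003, 0.0001, 0.0187] -0.001
[-0.0003, 0.0001, 0.0187] -0.001
[-0.0003, 0.0001, 0.0187] -0.001
[-0.0003, 0.0001, 0.0187] -0.001
[-0.0003, 0.0001, 0.0187] -0.001
--
q1,psi 0.51 1.393 q6~ -0.88
```

View pics/w11.png

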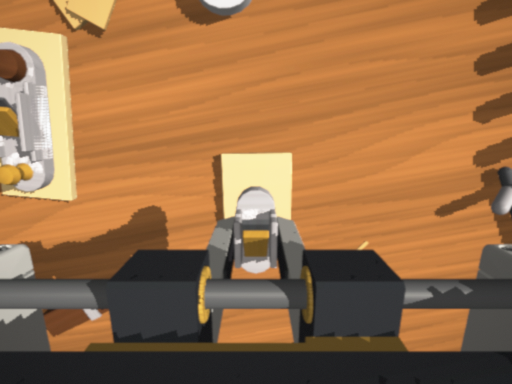

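Small plane over the short rest, aligned (255,231). Lowering.

Call:
play_rows:
  plan:
    - [255,[0,0,0.015],[0,0,0]]
    - [255,[0,0,0.025],[0,0,0]]
    - [255,[0,0,0.022],[0,0,0]]
    - [255,[0,0,0.016],[0,0,0]]
    - [255,[0,0,0.01],[0,0,0]]

```text
time: 34.0
eef_pos: [0.575, 0.3215, 0.0406]
eef_rot: [0.09, 0.996, -0.0, -0.001]
contact_force: [0.8, -0.1, -2.2]
finger_gap: 0.0256
grasp_force: 30.0
```

Call:
play_rows:
  plan:
    - [255,[0,0,0.004],[0,0,0]]
    - [255,[0,0,0.0018],[0,0,0]]
    - [255,[0,0,0],[0,0,0]]
    - [255,[0,0,0],[0,0,0]]
    - [255,[0,0,0],[0,0,0]]

```text
time: 34.62
eef_pos: [0.5758, 0.3218, 0.0371]
eef_rot: [0.09, 0.996, 0.0, 0.0]
contact_force: [0.1, 0.4, -1.5]
finger_gap: 0.0257
grasp_force: 30.0
```

Call:
play_rows:
  plan:
    - [255,[0,0,0.0012],[0,0,0]]
    - [255,[0,0,0],[0,0,0]]
    - [120,[0,0,0],[0,0,0]]
    - [60,[0,0,0],[0,0,0]]
    - [0,[0,0,0],[0,0,0]]

```text
time: 35.25
eef_pos: [0.5756, 0.3217, 0.0352]
eef_rot: [0.09, 0.996, -0.0, -0.0]
contact_force: [-0.4, 0.1, 0.4]
finger_gap: 0.0527
grasp_force: 0.0
```

Call:
play_rows:
  plan:
    - [0,[0,0,0],[0,0,0]]
    - [0,[0,0,-0.02],[0,0,0]]
    - [0,[0,0,-0.05],[0,0,0]]
    - [0,[0,0,-0.06],[0,0,0]]
    - [0,[0,0,-0.03],[0,0,0]]

```text
time: 35.88
eef_pos: [0.577, 0.3224, 0.2024]
eef_rot: [0.09, 0.996, 0.002, 0.004]
contact_force: [-0.3, -0.2, 0.3]
finger_gap: 0.094
grasp_force: 0.0
```

Call:
play_rows:
  plan:
    - [0,[0,0,0],[0,0,0]]
    - [0,[0,0,0],[0,0,0]]
    - [0,[0,0,0],[0,0,0]]
    - [0,[0,0,0],[0,0,0]]
    - [0,[0,0,0],[0,0,0]]

```text
time: 36.5
eef_pos: [0.5753, 0.3215, 0.1943]
eef_rot: [0.09, 0.996, -0.0, -0.001]
contact_force: [-0.5, -0.1, -0.3]
finger_gap: 0.094
grasp_force: 0.0
```

```bash
python3 - <<'E'
from h import *
look(["rest_short","plane_small_mid","plane_large_mid","rest_long"],"w12.png",1)
E
```

```text
tcp [0.5753 0.3215 0.1943] t 36.5 gap 0.094
rest_short 0.84 [269. 180.] 2479 [0.5763 0.3215 0.0829 0.0715] -0.156
plane_small_mid 0.87 [260. 184.] 985 [0.5755 0.321  0.0573 0.0278] -0.182
plane_large_mid 0.59 [ 66. 119.] 5400 [0.4639 0.1165 0.1308 0.0629] -0.267
rest_long 0.77 [ 92. 102.] 3460 [0.4624 0.1169 0.1594 0.0762] -0.279
```

View pics/w12.png

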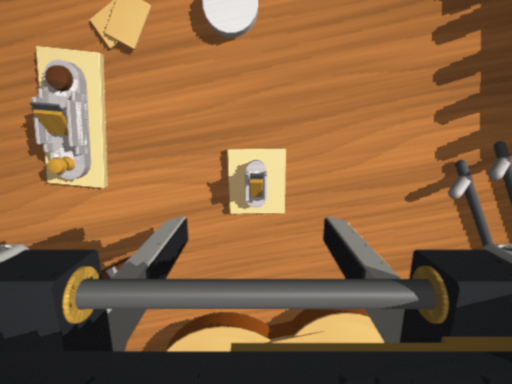

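The small plane is centred on the short rest (257,184) and the large one on the long rest (65,120). The middle one was checked earlier, and the gripper is clear of everything. Handing in.

```bash
python3 -c "
from station import arm
print(arm.close_job())"
```

```text
the job is handed in; nothing more can be done
None
```

The job is handed in after about 37 s: each plane lies sole down on the rest of its own length, within about 4 mm of centre by the wrist camera, with the mat empty and the jar, spool and block not touched; no verdict was returned.

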